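Make up a counterweight set to the mark on a spring check scale

ROBOT

A 6-joint arm with a two-finger parallel gripper is mounted at the origin on the work surface. World frame = base frame: x ahead of the robot, y to its left, z up, the work surface at z = 0. Lengths are in m, angles in degrees, forces in N, time in s.
With the tool pointing down it reaches from about 0.4 to 0.825 m from the base axis. Payload 7 kg.
Tool frame: the origin (TCP) lies on the centre line of the jaws, within the pads' length; the fingertips stand r.tip_reach ahead of it and the grasp point (between the pads) is the TCP (r.tip_reach is the distance from the TCP to the fingertips, in m); z points along the fingers, y is the line along which they close (so a half turn about z gives the same grasp; the last joint's range is limited). The gripper opens to 88 mm and grips with 3 to 60 N. Pads are 19 mm wide; open, the fingers measure 130 mm over their backs; the gripper's body (78 mm by 193 mm) begins 47 mm behind the grasp point.
Start: joints at [87.095, 20.546, 0.682, 0, -70.136, -16.507], TCP at [0.224, 0.637, 0.246] pointing down, gripper open.
Joint ranges: [-176.03, 176.03], [-82.01, 121.73], [-58.28, 71.71], [-173.87, 95.51], [-174.79, -0.11], [-173.66, 173.66]. Speed limits (degrees/s): [136.94, 136.94, 172.46, 180, 180, 180].

INTERFACE

Orientations are given as [roll, pitch, yaw] about the fixed x, y, z axes, in that order (R = Rz(yaw) Ry(pitch) Rx(roll)).
In Python, from plant import sensors, cams, r gives the robot as it stands.
- The arm moves only by the tool drive_tool, never from a script. Its argument "rows" is a list of rows, each an object of numbers: "fingers": the gripper's target within -1 to 1 (fully open at 1, half-way at 0, shut at -1); "x", "y", "z": the shift along the tool's x, y, z in m; "spin": the turn about the tool's z in rad. A call has 1 to 10 rows; each row is the pose to reach, as a shift and turn from the pose commanded when the call began, along the tool's axes at that moment; what a row does not reach only later rows make up. A row lasts 1/8 s, in which the tool goes at most 62.5 mm and 10.7 degrees, less where a joint would pass 70% of its speed; a pose out of reach is approached as far as the arm can. A call with a gripper value outside its range is refused whole. The fingers move at their own pace and stop on an object; "newtons" is the grip in N (left out, the last holds). Time passes only in rows, so rows that repeat a pose let the fingers close. It gives the time, the measured TCP pose, the force, the opening and the grip force at its end, in the units of the state.
- sensors.get_state(): the state, without advancing time (a new reading comes with each control period).
- cams.capture(name): name is "side" or "top"; returns a dict with "pixels" (400x640x3 uint8, red, green, blue), "intrinsics" (3x3 intrinsics, pixels), "k1" (the pictures are not rectified: a ray, as slopes to the right and down, at radius r is drawn at 1 + k1 r^2 times it, then the intrinsics apply), "eye" and "orientation" of the camera in the world. Camera axes: x right, y up, looking along -z (the intrinsics and any distortion apply to the point x, -y, -z); pixel columns grow to the right and rows downward; lengths in m; the calibration is good to about 2 mm. A picture is of the moment at which its call begins. There is no depth.
- r.close_job(): hands the job in; it is judged then, once.
The state is a dict: "time_s": time; "joints": joint angles; "qd": joint speeds; "joint_torque": joint torques, N m; "tcp_pos": TCP position; "eef_rot": TCP orientation; "contact_force": force on the tool from outside, world axes, zero at the start; "moment": the same for the moment, N m; "gripper_width": finger opening in m; "gripper_force": force on a finger pad.
Only numpy, scipy, OpenCV 4.12 (cv2) and the standard library are available. Lean on these libraries where they do the work, as an engineer would, in place of code of your own. Each camera call takes 0.05 s, during which the arm holds its last target. There are 200 camera calls.

TASK

The counterweight set on the spring scale is too heavy for this telescope mount: take the big black weight off and stand it in the grey tray. Then choose from the coloured weights in the sloping rack and stand them upright on the pan next to the white casting, as many as are needed, until the red pointer comes to rest inside the green band; weights you do not use stay in the rack or stand in the tray. Work gently: do not drop weights on the pan, bump it or run the pointer past the end of its scale, leave the green band as it is set and the casting on the pan, and do not push about the paper roll, bottle, washer, screwdriver and hand knob around.

Things in the scene. Friction and masses are not known exactly. Their poses are not given: they have to be found in the camera images.
- pan_middle (a point): middle of the upper face of the scale's square steel pan, 200 mm (x) by 230 mm (y), with a rim 8 mm high; x points to the dial, z up. The empty pan's face is 100 mm above the bench and sinks 15 mm straight down for every kilogram on it (654 N/m, well damped), so at the start it is 19 to 25 mm lower. The scale's dial head stands beyond the pan's +x edge, its upper rim 150 mm above the bench
- pan (a joint): how far the pan has sunk, in m: 0 empty, 0.015 per kg, 0.0375 at the end of the scale (2.5 kg)
- pointer (a joint): angle of the red pointer on the dial, rad, clockwise from zero at the upper side of the sloping dial; 2.094 rad (120 degrees) per kg, linear, geared to the pan; 5.236 at 2.5 kg
- mark (a joint): angle of the middle of the green band on the dial, rad, measured like the pointer's, so the pointer is central in the band when the two values are equal; the band reaches 0.166 rad (9.5 degrees, 0.08 kg) to either side. Already set; it turns stiffly and is to be left as it is. At the start the pointer stands well past it
- pointer_arm (a point): point on the red pointer 30 mm from the dial's centre, half-way to its tip
- green_mark (a point): middle of the green band (which reaches from 25 to 59 mm from the dial's centre) at 30 mm from the dial's centre; its -x points outward from the dial's centre, y along the dial's edge, z out of the dial
- casting_middle (a point): point half-way up the white counterweight-arm casting (52 mm wide along x; its body reaches 73 mm to -y and its steel stub 95 mm to +y of this point; 36 mm high, with a black knob to 47 mm), which lies on the dial side of the pan about 55 mm from the pan's middle; its mass differs from set to set (0.45 to 0.75 kg). It belongs to the set and stays
- black_middle (a point): middle (half-way up, on the axis) of the black counterweight, a steel cylinder 44 mm across and 84 mm high, 0.835 kg to within 3 per cent, standing at the start upright on the robot's side of the pan; z along its axis, upward
- yellow_middle (a point): middle (half-way up, on the axis) of the weight with the yellow band: a bright steel cylinder 30 mm across and 60 mm long, 0.213 kg to within 3 per cent, yellow band round its top end and yellow plug in its bore; z runs along its axis from foot to top. At the start it stands in one of the rack's three pockets (any of them), so leaning 30 degrees from vertical with its top towards the robot, its flat foot on the pocket's floor
- blue_middle (a point): middle (half-way up, on the axis) of the weight with the blue band: a bright steel cylinder 32 mm across and 72 mm long, 0.311 kg to within 3 per cent, blue band round its top end and blue plug in its bore; z runs along its axis from foot to top. At the start it stands in one of the rack's three pockets (any of them), so leaning 30 degrees from vertical with its top towards the robot, its flat foot on the pocket's floor
- red_middle (a point): middle (half-way up, on the axis) of the weight with the red band: a bright steel cylinder 34 mm across and 80 mm long, 0.411 kg to within 3 per cent, red band round its top end and red plug in its bore; z runs along its axis from foot to top. At the start it stands in one of the rack's three pockets (any of them), so leaning 30 degrees from vertical with its top towards the robot, its flat foot on the pocket's floor
- rack_middle (a point): centre of the underside of the blue rack box, on its middle line, 56 mm above the bench. The box is 280 mm long along y, with three pockets side by side 92 mm apart (middles at y = -92, 0, 92 mm), each 42 mm by 88 mm inside and 26 mm deep, and is tipped 30 degrees about its y axis so that its mouth faces up and towards the robot (-x): the pockets' axis is (-0.5, 0, 0.866) in this frame. A weight leans on the pocket's -x wall and comes out cleanly only along that axis
- tray_in (a point): middle of the inner floor of the empty grey plastic tray, 130 mm (x) by 110 mm (y) outside, walls 4 mm thick, rim 18 mm above the bench
- black: the same black weight; origin at the middle of its foot
- yellow: the same yellow weight; origin on the edge of its foot
- blue: the same blue weight; origin on the edge of its foot
- red: the same red weight; origin on the edge of its foot
- roll: roll of pale green paper towel, 110 mm across and 110 mm high, left of the scale; origin at the middle of its foot
- bottle: small dark blue dropper bottle with a blue cap, 38 mm across, 85 mm high, beyond the tray and the rack; origin at the middle of its foot
- washer: flat steel washer, 72 mm across, 6 mm thick, on the brown card at the near left; origin at the middle of its underside
- driver: red-handled screwdriver lying on the bench on the robot's side of the rack; origin near its middle
- knob: black hand knob standing on the bench beyond the tray, 42 mm across, 36 mm high; origin at the middle of its foot
There are look-alikes about, which are no part of the job. What is shaped like the black but turquoise is not meant.

How it is judged:
By the outcome, as a careful person would: the job done as asked, in the order asked, and still so for the second after the job is handed in, with the robot touching nothing.
It also fails if it takes over 72 s, if anything falls off the work surface, if the arm or the gripper's body presses on something with over 40 N, if the wrist force passes 120 N, or if a joint passes its speed limit or range.

## Working session

There is one attempt and no reset: what is moved stays moved. The work goes in short steps, Python scripts to look and compute and a tool call to move; the robot and the scene stay as the last step left them, time stands still between calls to the robot, and variables do not carry over. Pictures are saved under pics/ and viewed, at most 10 in all, crops included, and the job is handed in when it is done.

Besides the shell and the picture viewer there is one more tool, called after "Emit:" as name(argument=value, ...), one argument or row to a line, values as JSON. drive_tool: Moves the arm, as the interface text tells. Its arguments: {"type":"object","properties":{"rows":{"type":"array"},"newtons":{"type":"number"}},"required":["rows"]}

```bash
mkdir -p pics; ls; python3 - <<'E'
from plant import sensors,cams,r
import cv2
print(sensors.get_state(), r.tip_reach)
for n in("side","top"):
    c=cams.capture(n); print(n,c["intrinsics"],c["k1"],c["eye"],c["orientation"])
    cv2.imwrite(f"pics/{n}0.png",cv2.cvtColor(c["pixels"],cv2.COLOR_RGB2BGR))
E
```

```text
pics
{'time_s': 0.0, 'joints': array([ 8.70974487e+01,  2.05925168e+01,  6.33286290e-01, -1.91144740e-02,
       -7.01362473e+01, -1.65063364e+01]), 'qd': array([ 0.01206903, -0.02985247, -0.12013681,  0.07574408,  0.01680529,
        0.0909075 ]), 'joint_torque': array([-1.14636114e-03, -5.82713807e+01,  2.93058622e+01,  6.99699238e+00,
        6.87793960e-03, -1.59854899e-04]), 'tcp_pos': array([0.22419008, 0.63619222, 0.24460992]), 'eef_rot': array([ 1.79903351e+02, -9.90161076e-03, -1.94153892e+01]), 'contact_force': array([ 0.00479026,  0.78843558, -0.01490621]), 'moment': array([0.03141309, 0.00453463, 0.00937255]), 'gripper_force': 0.0, 'gripper_width': 0.0874739095695152} 0.019
side [[473.28653368   0.         314.43563962]
 [  0.         473.28653368 197.56714313]
 [  0.           0.           1.        ]] -0.1121305176137121 [ 0.05523333 -0.81831325  1.09866051] [ 46.26860072   0.84020146 -24.93947027]
top [[420.28282187   0.         323.46985802]
 [  0.         420.28282187 200.84456339]
 [  0.           0.           1.        ]] -0.07017827808309776 [0.3000195  0.08856843 1.31936994] [  9.16754591   0.69765179 -90.43439389]
```

View pics/side0.png

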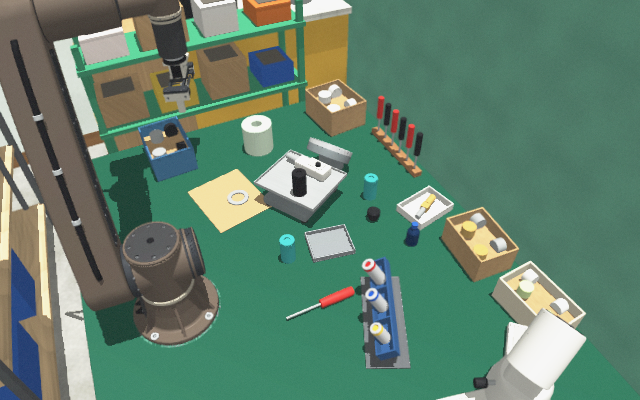

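View pics/top0.png

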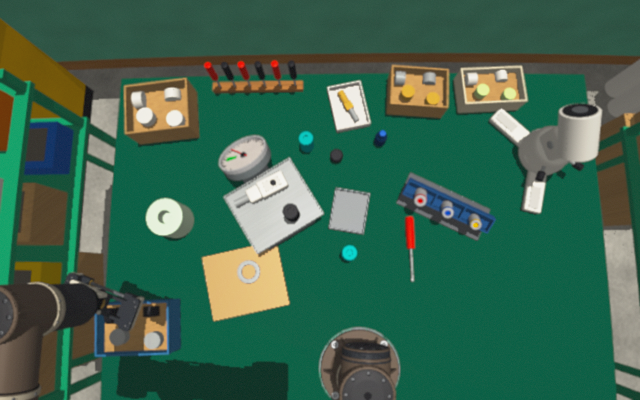

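The top view shows the scale with the pan at about (273,206) and its dial at (245,158). A black cylinder stands on the pan at (290,212), the tray is at (349,211), and the rack weights are red (420,200), blue (447,212) and yellow (475,225). The black weight has two turquoise look-alikes, at (349,254) and (306,140). The black one on the pan fits the description. Next I'll measure and take an enlarged crop.

```bash
cat > h.py <<'E'
import numpy as np, cv2
from scipy.spatial.transform import Rotation as Ro
def grab(n):
    from plant import cams
    c=cams.capture(n); c["bgr"]=cv2.cvtColor(c["pixels"],cv2.COLOR_RGB2BGR); c["R"]=Ro.from_euler("xyz",c["orientation"],degrees=True).as_matrix(); c["eye"]=np.array(c["eye"]); return c
def ray(c,px):
    D=np.array([c["k1"],0,0,0,0.])
    u=cv2.undistortPoints(np.array(px,float).reshape(-1,1,2),c["intrinsics"],D).reshape(-1,2)
    d=np.c_[u[:,0],-u[:,1],-np.ones(len(u))]@c["R"].T
    return d/np.linalg.norm(d,axis=1)[:,None]
def plane(c,px,z):
    d=ray(c,px); return c["eye"]+d*((z-c["eye"][2])/d[:,2])[:,None]
def tri(c1,p1,c2,p2):
    d1=ray(c1,p1)[0];d2=ray(c2,p2)[0]
    s=np.linalg.lstsq(np.c_[d1,-d2],c2["eye"]-c1["eye"],rcond=None)[0]
    a=c1["eye"]+s[0]*d1;b=c2["eye"]+s[1]*d2; return (a+b)/2,np.linalg.norm(a-b)
def proj(c,P):
    q=(np.atleast_2d(P)-c["eye"])@c["R"]; q=q*[1,-1,-1]
    return cv2.projectPoints(q,np.zeros(3),np.zeros(3),c["intrinsics"],np.array([c["k1"],0,0,0,0.]))[0].reshape(-1,2)
def blobs(c,roi,lo,hi,mn=4):
    x0,y0,x1,y1=roi; m=cv2.inRange(cv2.cvtColor(c["bgr"],cv2.COLOR_BGR2HSV)[y0:y1,x0:x1],np.array(lo),np.array(hi))
    n,_,s,ce=cv2.connectedComponentsWithStats(m)
    return [(int(s[i,4]),(ce[i]+[x0,y0]).round(1).tolist(),s[i,:4].tolist()) for i in range(1,n) if s[i,4]>=mn]
E
python3 - <<'E'
from h import *
t=grab("top");s=grab("side")
for n,c,a,b in(("top",t,(195,120,380,280),(395,165,500,255)),("side",s,(245,130,365,260),(350,250,415,370))):
    for k,lo,hi in(("red",(170,110,60),(180,255,255)),("red2",(0,150,60),(6,255,255)),("blue",(105,150,60),(125,255,255)),("yel",(22,120,90),(32,255,255))): print(n,k,blobs(c,b,lo,hi))
    print(n,"black",blobs(c,a,(0,0,0),(180,255,50),40)); print(n,"green",blobs(c,a,(45,150,110),(75,255,255),6)); print(n,"redptr",blobs(c,a,(0,120,80),(8,255,255),3))
    cv2.imwrite(f"pics/{n}_m.png",np.hstack([cv2.resize(c["bgr"][y0:y1,x0:x1],None,fx=f,fy=f,interpolation=cv2.INTER_CUBIC)[:480,:] if 0 else cv2.resize(c["bgr"][y0:y1,x0:x1],(395,int((y1-y0)*395/(x1-x0))) ,interpolation=cv2.INTER_CUBIC)[:340] for (x0,y0,x1,y1),f in((a,3),(b,3))]) if n=="top" else cv2.resize(s["bgr"][130:260,245:365],None,fx=4.5,fy=4.5,interpolation=cv2.INTER_CUBIC))
E
```

```text
top red []
top red2 [(15, [419.9, 200.5], [23, 34, 5, 4]), (266, [409.8, 232.0], [10, 51, 10, 33])]
top blue [(1032, [449.0, 204.5], [8, 14, 92, 53]), (13, [447.4, 212.6], [51, 46, 4, 4])]
top yel [(20, [475.1, 224.7], [78, 58, 5, 5])]
top black [(41, [293.9, 217.8], [92, 93, 12, 9])]
top green [(11, [230.3, 158.0], [32, 37, 8, 3])]
top redptr [(4, [244.5, 154.5], [49, 34, 2, 2])]Traceback (most recent call last):
  File "<stdin>", line 6, in <module>
    return _nx.concatenate(arrs, 1, dtype=dtype, casting=casting)
           ~~~~~~~~~~~~~~~^^^^^^^^^^^^^^^^^^^^^^^^^^^^^^^^^^^^^^^
ValueError: all the input array dimensions except for the concatenation axis must match exactly, but along dimension 0, the array at index 0 has size 340 and the array at index 1 has size 338
```

```bash
python3 - <<'E'
from h import *
t=grab("top");s=grab("side")
for k,lo,hi in(("red",(0,150,60),(6,255,255)),("blue",(105,150,60),(125,255,255)),("yel",(22,120,90),(32,255,255))): print("side",k,blobs(s,(350,250,415,370),lo,hi))
a=(245,130,365,260)
print("side black",blobs(s,a,(0,0,0),(180,255,50),40)); print("green",blobs(s,a,(45,150,110),(75,255,255),6)); print("redptr",blobs(s,a,(0,120,80),(8,255,255),3))
A=cv2.resize(t["bgr"][130:260,205:380],(770,572),interpolation=cv2.INTER_CUBIC)
cv2.imwrite("pics/a.png",A)
B=np.hstack([cv2.resize(s["bgr"][130:260,245:360],None,fx=4,fy=4,interpolation=cv2.INTER_CUBIC),cv2.resize(s["bgr"][250:380,350:415],None,fx=4,fy=4,interpolation=cv2.INTER_CUBIC)])
cv2.imwrite("pics/b.png",B)
# gray masks: tray, pan outlines
hsv=cv2.cvtColor(t["bgr"],cv2.COLOR_BGR2HSV)
m=cv2.inRange(hsv,(0,0,90),(180,60,255))
for nm,(x0,y0,x1,y1) in(("tray",(325,180,375,240)),("pan",(215,150,330,260))):
    q=cv2.findContours(m[y0:y1,x0:x1].copy(),cv2.RETR_EXTERNAL,cv2.CHAIN_APPROX_NONE)[0]; q=max(q,key=cv2.contourArea)+[x0,y0]
    print(nm,cv2.contourArea(q),cv2.boxPoints(cv2.minAreaRect(q)).round(1).tolist())
m=cv2.inRange(hsv,(105,150,20),(125,255,255)); q=cv2.findContours(m[165:250,390:505],cv2.RETR_EXTERNAL,cv2.CHAIN_APPROX_NONE)[0];q=max(q,key=cv2.contourArea)+[390,165]
print("rack",cv2.boxPoints(cv2.minAreaRect(q)).round(1).tolist())
for k,p in(("tray",[349,211]),("black",[290,212]),("rack",[445,207])): print(k,plane(t,[p],.1))
E
```

```text
side red [(11, [367.6, 263.5], [16, 12, 4, 4]), (10, [371.8, 267.7], [18, 14, 7, 7]), (30, [351.3, 291.0], [0, 37, 4, 9])]
side blue [(11, [384.7, 260.9], [33, 8, 4, 7]), (215, [387.1, 301.3], [24, 20, 22, 52]), (28, [376.5, 285.7], [21, 33, 13, 5]), (14, [370.5, 293.5], [19, 42, 4, 4]), (8, [383.0, 294.9], [32, 43, 3, 5]), (7, [375.7, 297.4], [24, 45, 4, 5]), (87, [394.0, 338.0], [41, 72, 8, 31]), (8, [385.8, 326.0], [34, 74, 4, 5]), (103, [382.4, 348.4], [25, 91, 16, 14])]
side yel [(22, [375.1, 327.3], [23, 75, 5, 6]), (16, [379.4, 331.9], [25, 77, 8, 9])]
side black [(242, [298.6, 185.7], [47, 44, 14, 23])]
green []
redptr []
tray 1431.5 [[327.79998779296875, 228.3000030517578], [334.70001220703125, 186.89999389648438], [370.3999938964844, 192.89999389648438], [363.5, 234.1999969482422]]
pan 5217.5 [[221.1999969482422, 196.5], [288.8999938964844, 155.1999969482422], [324.6000061035156, 213.5], [256.8999938964844, 254.89999389648438]]
rack [[402.0, 193.39999389648438], [409.5, 177.1999969482422], [494.79998779296875, 217.1999969482422], [487.20001220703125, 233.39999389648438]]
tray [[0.46611193 0.02744022 0.1       ]]
black [[0.46474675 0.200273   0.1       ]]
rack [[ 0.4751917  -0.25514116  0.1       ]]
```

View pics/a.png

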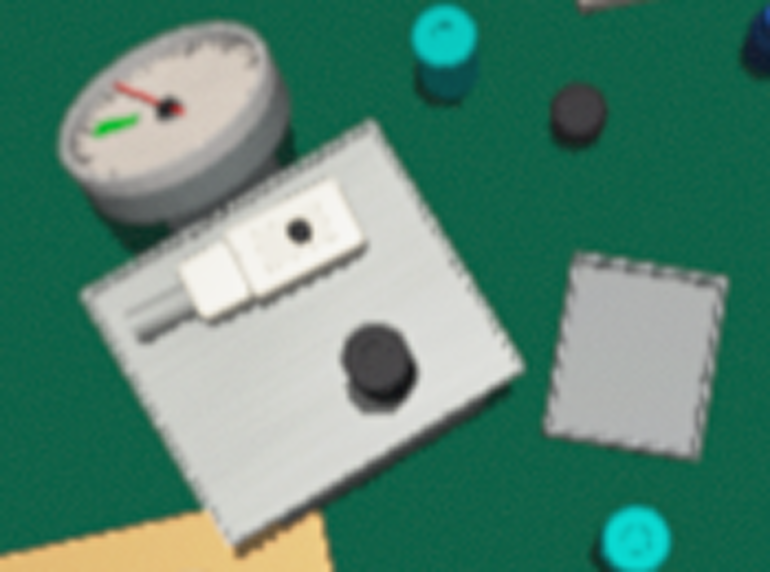

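View pics/b.png

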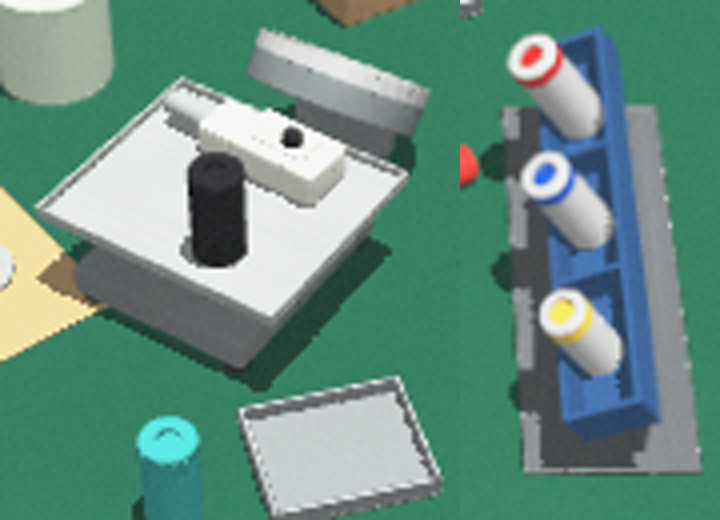

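Black confirmed: in the crop the matte black cylinder stands on the pan at top-view (290.9,211.1), and both turquoise ones are off the pan on the bench. The dial faces away from the robot. Its hub is at (243.2,154.3), the pointer tip at (231.1,148.9) and the green band at (231,158.5).

```bash
cat > dial.py <<'E'
from h import *
from scipy.optimize import least_squares
def dial(t,pts,ex,alpha,zc=0.115,L=None):
    # pts: pixels hub, others. plane through hub at height zc
    ey=np.array([-ex[1],ex[0],0]); u=-ex*np.cos(alpha)+np.array([0,0,1])*np.sin(alpha); n=np.cross(u,ey); n*=np.sign(n[2])
    C=plane(t,[pts[0]],zc)[0]; out=[]
    right=np.cross(u,n)  # clockwise from u seen along -n
    for p in pts[1:]:
        d=ray(t,[p])[0]; P=t["eye"]+d*(((C-t["eye"])@n)/(d@n)); v=P-C
        out.append((np.degrees(np.arctan2(v@right,v@u))%360,np.linalg.norm(v)*1e3))
    return C,out
E
python3 - <<'E'
from dial import *
t=grab("top");s=grab("side")
cr=lambda x,y:[205+x/4.4-.39,130+y/4.4-.39]
P=plane(t,[cr(373,120),cr(525,370),cr(237,547),cr(82,295)],.086); print("pan corners",P.round(4).tolist())
c=P.mean(0); e1=(P[0]+P[3]-P[1]-P[2]); e2=(P[3]+P[2]-P[0]-P[1])
print("pan c",c.round(4),"yaw",np.degrees(np.arctan2(e1[1],e1[0])),np.degrees(np.arctan2(-e2[0],e2[1])),np.linalg.norm(e1)/2,np.linalg.norm(e2)/2)
T=plane(t,[[334.7,186.9],[370.4,192.9],[363.5,234.2],[327.8,228.3]],.018);print("tray",T.round(4).tolist(),T.mean(0))
print("black",tri(t,[290.9,211.1],s,[298.9,171.5]),plane(t,[[290.9,211.1]],.162))
Q={}
for k,a,b in(("red",[419.9,200.5],[367.6,263.5]),("blue",[447.4,212.6],[370.5,293.5]),("yel",[475.1,224.7],[375.1,327.3])):
    Q[k],e=tri(t,a,s,b); print(k,Q[k].round(4),e)
d=Q["red"]-Q["yel"]; print("raw rack yaw",np.degrees(np.arctan2(-d[0],d[1])))
kn=plane(t,[cr(300,230)],.125); print("casting knob",kn)
print("casting corners",plane(t,[cr(333,180),cr(368,245),cr(210,322),cr(178,262)],.114).round(4).tolist())
yaw=np.arctan2(e1[1],e1[0]); ex=np.array([np.cos(yaw),np.sin(yaw),0])
for al in(20,30,40,50): print(al,dial(t,[cr(168,107),cr(115,83),cr(115,126)],ex,np.radians(al)))
E
```

```text
pan corners [[0.6351, 0.2044, 0.086], [0.4607, 0.101, 0.086], [0.3436, 0.2935, 0.086], [0.5148, 0.4025, 0.086]]
pan c [0.4885 0.2504 0.086 ] yaw 31.565299775967503 31.284609433068187 0.20282798073533467 0.22855887634967353
tray [[0.5544, 0.0671, 0.018], [0.5341, -0.045, 0.018], [0.4044, -0.0204, 0.018], [0.4237, 0.09, 0.018]] [0.47912319 0.02294912 0.018     ]
black (array([0.45791009, 0.19135148, 0.16993509]), np.float64(0.00025664787132338187)) [[0.45887505 0.19209642 0.162     ]]
red [ 0.4907 -0.1758  0.1269] 0.0004045930872486699
blue [ 0.4553 -0.2558  0.1183] 0.0017545487797330638
yel [ 0.421  -0.3386  0.1077] 0.0003959363043979306
raw rack yaw -23.188630151822046
casting knob [[0.55014382 0.24858756 0.125     ]]
casting corners [[0.5864, 0.2283, 0.114], [0.5418, 0.2045, 0.114], [0.4909, 0.3092, 0.114], [0.5316, 0.3314, 0.114]]
20 (array([0.63812085, 0.3406233 , 0.115     ]), [(np.float64(151.3639071494763), np.float64(47.76610775765144)), (np.float64(104.41283322021626), np.float64(38.54944196039874))])
30 (array([0.63812085, 0.3406233 , 0.115     ]), [(np.float64(154.96860199334273), np.float64(55.36683674187723)), (np.float64(106.92098036004614), np.float64(39.18308452731887))])
40 (array([0.63812085, 0.3406233 , 0.115     ]), [(np.float64(159.50797721674613), np.float64(69.28343082325947)), (np.float64(111.16285754248787), np.float64(40.44339312828113))])
50 (array([0.63812085, 0.3406233 , 0.115     ]), [(np.float64(164.9373478428796), np.float64(99.4294432870651)), (np.float64(119.0452526449924), np.float64(43.62810089897658))])
```

Emit:
drive_tool(
  rows=[
    {"x": 0.06,"y": 0.055,"spin": -0.15,"fingers": 1},
    {"x": 0.369,"y": 0.3415,"spin": -0.887,"fingers": 1},
    {"x": 0.369,"y": 0.3415,"spin": -0.887,"fingers": 1},
    {"x": 0.369,"y": 0.3415,"spin": -0.887,"fingers": 1},
    {"x": 0.369,"y": 0.3415,"spin": -0.887,"fingers": 1},
    {"x": 0.369,"y": 0.3415,"spin": -0.887,"fingers": 1},
    {"x": 0.369,"y": 0.3415,"spin": -0.887,"fingers": 1},
    {"x": 0.369,"y": 0.3415,"spin": -0.887,"fingers": 1},
    {"x": 0.369,"y": 0.3415,"spin": -0.887,"fingers": 1},
    {"x": 0.369,"y": 0.3415,"spin": -0.887,"fingers": 1},
  ],
  newtons=25,
)

```text
invalid input
```

Emit:
drive_tool(
  rows=[
    {"fingers": 1,"x": 0.369,"y": 0.3415,"z": 0,"spin": -0.887},
    {"fingers": 1,"x": 0.369,"y": 0.3415,"z": 0,"spin": -0.887},
    {"fingers": 1,"x": 0.369,"y": 0.3415,"z": 0,"spin": -0.887},
    {"fingers": 1,"x": 0.369,"y": 0.3415,"z": 0,"spin": -0.887},
    {"fingers": 1,"x": 0.369,"y": 0.3415,"z": 0,"spin": -0.887},
    {"fingers": 1,"x": 0.369,"y": 0.3415,"z": 0,"spin": -0.887},
    {"fingers": 1,"x": 0.369,"y": 0.3415,"z": 0,"spin": -0.887},
    {"fingers": 1,"x": 0.369,"y": 0.3415,"z": 0,"spin": -0.887},
    {"fingers": 1,"x": 0.369,"y": 0.3415,"z": 0,"spin": -0.887},
    {"fingers": 1,"x": 0.369,"y": 0.3415,"z": 0,"spin": -0.887},
  ],
  newtons=25,
)

```text
time_s: 1.65
tcp_pos: [0.4591, 0.1916, 0.2457]
eef_rot: [-180.0, -0.0, 31.3]
contact_force: [0.2, 0.3, -0.4]
gripper_width: 0.0876
gripper_force: 0.0
```

Emit:
drive_tool(
  rows=[
    {"fingers": 1,"x": 0,"y": 0,"z": 0.05,"spin": 0},
    {"fingers": 1,"x": 0,"y": 0,"z": 0.09,"spin": 0},
    {"fingers": 1,"x": 0,"y": 0,"z": 0.1,"spin": 0},
    {"fingers": 1,"x": 0,"y": 0,"z": 0.1,"spin": 0},
    {"fingers": 0.1,"x": 0,"y": 0,"z": 0.1,"spin": 0},
    {"fingers": -0.2,"x": 0,"y": 0,"z": 0.1,"spin": 0},
    {"fingers": -0.2,"x": 0,"y": 0,"z": 0.1,"spin": 0},
    {"fingers": -0.2,"x": 0,"y": 0,"z": 0.1,"spin": 0},
  ],
  newtons=25,
)

```text
time_s: 2.65
tcp_pos: [0.459, 0.1919, 0.1459]
eef_rot: [-180.0, -0.0, 31.4]
contact_force: [0.1, -0.7, -0.1]
gripper_width: 0.053
gripper_force: 0.0
```

Emit:
drive_tool(
  rows=[
    {"fingers": -0.4,"x": 0,"y": 0,"z": 0,"spin": 0},
    {"fingers": -0.4,"x": 0,"y": 0,"z": 0,"spin": 0},
    {"fingers": -0.4,"x": 0,"y": 0,"z": 0,"spin": 0},
    {"fingers": -0.4,"x": 0,"y": 0,"z": 0,"spin": 0},
  ],
  newtons=25,
)

```text
time_s: 3.15
tcp_pos: [0.4589, 0.1921, 0.1456]
eef_rot: [-180.0, -0.0, 31.4]
contact_force: [-1.8, 2.7, 1.4]
gripper_width: 0.0438
gripper_force: 24.9
```

Emit:
drive_tool(
  rows=[
    {"fingers": -0.4,"x": 0,"y": 0,"z": -0.006,"spin": 0},
    {"fingers": -0.4,"x": 0,"y": 0,"z": -0.014,"spin": 0},
    {"fingers": -0.4,"x": 0,"y": 0,"z": -0.024,"spin": 0},
    {"fingers": -0.4,"x": 0,"y": 0,"z": -0.045,"spin": 0},
    {"fingers": -0.4,"x": 0,"y": 0,"z": -0.08,"spin": 0},
    {"fingers": -0.4,"x": -0.016,"y": 0.034,"z": -0.08,"spin": 0},
    {"fingers": -0.4,"x": -0.036,"y": 0.08,"z": -0.08,"spin": 0},
    {"fingers": -0.4,"x": -0.056,"y": 0.122,"z": -0.08,"spin": 0},
    {"fingers": -0.4,"x": -0.068,"y": 0.149,"z": -0.06,"spin": 0},
    {"fingers": -0.4,"x": -0.071,"y": 0.155,"z": -0.04,"spin": 0},
  ],
  newtons=25,
)

```text
time_s: 4.4
tcp_pos: [0.4784, 0.0205, 0.1853]
eef_rot: [-180.0, 0.0, 31.3]
contact_force: [0.4, 0.4, -8.9]
gripper_width: 0.0436
gripper_force: 25.0
```

```bash
python3 - <<'E'
from h import *
from plant import sensors
t=grab("top");s=grab("side")
print(sensors.get_state()["tcp_pos"],sensors.get_state()["contact_force"])
A=cv2.resize(t["bgr"][130:190,205:275],None,fx=8,fy=8,interpolation=cv2.INTER_CUBIC)
B=cv2.resize(s["bgr"][130:270,245:365],(480,560),interpolation=cv2.INTER_CUBIC)[:480,:240]
cv2.imwrite("pics/c.png",np.hstack([A,B]))
E
```

```text
[0.47689912 0.02088146 0.18357048] [-1.28941601  0.44624395 -8.1053403 ]
```

View pics/c.png

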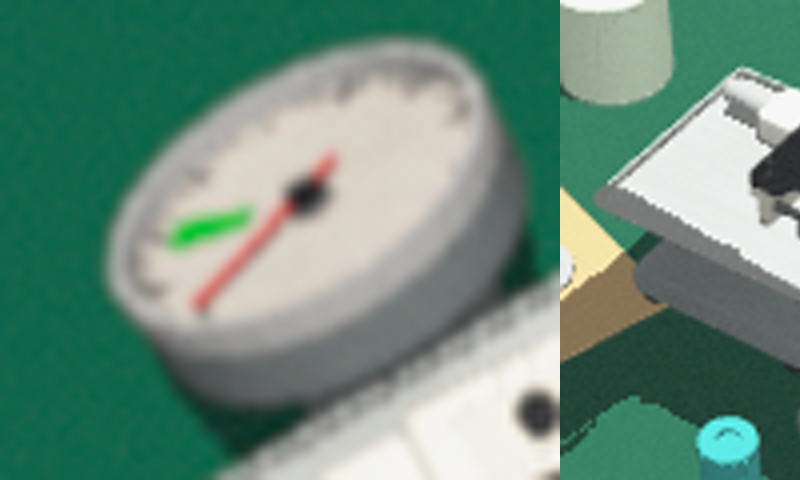

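In the crop, with the black off, the hub is at (306,193), the pointer tip at (198,308) and its tail at (335,155). The green band runs from (178,240) to (248,215).

```bash
python3 - <<'E'
from dial import *
t=grab("top")
cr=lambda x,y:[205+(x+.5)/8-.5,130+(y+.5)/8-.5]
yaw=np.radians(31.4); ex=np.array([np.cos(yaw),np.sin(yaw),0])
for al in(25,30,33,36,40):
    C,o=dial(t,[cr(306,193),cr(209,151),cr(198,308),cr(178,240),cr(248,215)],ex,np.radians(al)); print(al,[(round(a,1),round(b,1)) for a,b in o],"d",round(o[0][0]-o[1][0],1))
E
```

```text
25 [(np.float64(152.1), np.float64(50.8)), (np.float64(68.5), np.float64(59.4)), (np.float64(104.7), np.float64(51.7)), (np.float64(103.9), np.float64(23.4))] d 83.6
30 [(np.float64(154.1), np.float64(55.0)), (np.float64(66.6), np.float64(60.0)), (np.float64(106.1), np.float64(52.1)), (np.float64(105.2), np.float64(23.6))] d 87.5
33 [(np.float64(155.4), np.float64(58.2)), (np.float64(65.2), np.float64(60.5)), (np.float64(107.1), np.float64(52.5)), (np.float64(106.1), np.float64(23.7))] d 90.1
36 [(np.float64(156.8), np.float64(62.1)), (np.float64(63.6), np.float64(61.2)), (np.float64(108.2), np.float64(52.9)), (np.float64(107.2), np.float64(23.9))] d 93.2
40 [(np.float64(158.7), np.float64(68.7)), (np.float64(61.0), np.float64(62.3)), (np.float64(110.1), np.float64(53.7)), (np.float64(109.0), np.float64(24.2))] d 97.8
```

Emit:
drive_tool(
  rows=[
    {"fingers": -0.4,"x": 0,"y": 0,"z": 0.03,"spin": 0},
    {"fingers": -0.4,"x": 0,"y": 0,"z": 0.07,"spin": 0},
    {"fingers": -0.4,"x": 0,"y": 0,"z": 0.1,"spin": 0},
    {"fingers": -0.4,"x": 0,"y": 0,"z": 0.108,"spin": 0},
    {"fingers": -0.4,"x": 0,"y": 0,"z": 0.111,"spin": 0},
    {"fingers": -0.4,"x": 0,"y": 0,"z": 0.113,"spin": 0},
    {"fingers": -0.4,"x": 0,"y": 0,"z": 0.113,"spin": 0},
  ],
  newtons=25,
)

```text
time_s: 5.42
tcp_pos: [0.4796, 0.0229, 0.0734]
eef_rot: [180.0, -0.1, 31.4]
contact_force: [0.0, -0.4, -7.6]
gripper_width: 0.0434
gripper_force: 25.0
```

Emit:
drive_tool(
  rows=[
    {"fingers": -0.4,"x": 0,"y": 0,"z": 0.001,"spin": 0},
    {"fingers": -0.4,"x": 0,"y": 0,"z": 0.002,"spin": 0},
    {"fingers": -0.4,"x": 0,"y": 0,"z": 0.003,"spin": 0},
  ],
)

```text
time_s: 5.8
tcp_pos: [0.4794, 0.0227, 0.0703]
eef_rot: [180.0, -0.0, 31.4]
contact_force: [-7.3, 1.7, 13.4]
gripper_width: 0.0436
gripper_force: 25.0
```

Emit:
drive_tool(
  rows=[
    {"fingers": 0,"x": 0,"y": 0,"z": -0.001,"spin": 0},
    {"fingers": 0.6,"x": 0,"y": 0,"z": -0.001,"spin": 0},
    {"fingers": 0.6,"x": 0,"y": 0,"z": -0.001,"spin": 0},
    {"fingers": 0.6,"x": 0,"y": 0,"z": -0.001,"spin": 0},
    {"fingers": 0.6,"x": 0,"y": 0,"z": -0.04,"spin": 0},
    {"fingers": 0.6,"x": 0,"y": 0,"z": -0.1,"spin": 0},
    {"fingers": 0.6,"x": 0,"y": 0,"z": -0.16,"spin": 0},
    {"fingers": 0.6,"x": 0,"y": 0,"z": -0.16,"spin": 0},
  ],
)

```text
time_s: 6.8
tcp_pos: [0.4818, 0.0234, 0.2349]
eef_rot: [179.9, -0.6, 31.4]
contact_force: [0.8, 0.1, -0.9]
gripper_width: 0.07
gripper_force: 0.0
```

Emit:
drive_tool(
  rows=[
    {"fingers": 0.6,"x": -0.088,"y": 0.1846,"z": 0,"spin": 0.997},
    {"fingers": 0.6,"x": -0.088,"y": 0.1846,"z": 0,"spin": 0.997},
    {"fingers": 0.6,"x": -0.088,"y": 0.1846,"z": 0,"spin": 0.997},
    {"fingers": 0.6,"x": -0.088,"y": 0.1846,"z": 0,"spin": 0.997},
    {"fingers": 0.6,"x": -0.088,"y": 0.1846,"z": 0,"spin": 0.997},
    {"fingers": 0.6,"x": -0.088,"y": 0.1846,"z": 0,"spin": 0.997},
    {"fingers": 0.6,"x": -0.088,"y": 0.1846,"z": 0,"spin": 0.997},
    {"fingers": 0.6,"x": -0.088,"y": 0.1846,"z": 0,"spin": 0.997},
  ],
  newtons=12,
)

```text
time_s: 7.8
tcp_pos: [0.5, -0.1807, 0.2293]
eef_rot: [180.0, 0.0, -25.6]
contact_force: [0.2, -0.1, 0.2]
gripper_width: 0.0702
gripper_force: 0.0
```

Emit:
drive_tool(
  rows=[
    {"fingers": 0.6,"x": 0,"y": 0,"z": 0.05,"spin": 0},
    {"fingers": 0.6,"x": 0,"y": 0,"z": 0.1,"spin": 0},
    {"fingers": 0.4,"x": 0,"y": 0,"z": 0.121,"spin": 0},
    {"fingers": 0.2,"x": 0,"y": 0,"z": 0.121,"spin": 0},
    {"fingers": -0.6,"x": 0,"y": 0,"z": 0.121,"spin": 0},
    {"fingers": -0.6,"x": 0,"y": 0,"z": 0.121,"spin": 0},
    {"fingers": -0.6,"x": 0,"y": 0,"z": 0.121,"spin": 0},
    {"fingers": -0.6,"x": 0,"y": 0,"z": 0.121,"spin": 0},
    {"fingers": -0.6,"x": 0,"y": 0,"z": 0.121,"spin": 0},
  ],
  newtons=12,
)

```text
time_s: 8.93
tcp_pos: [0.5009, -0.1808, 0.1097]
eef_rot: [-180.0, -0.1, -25.7]
contact_force: [-0.8, 2.4, 7.1]
gripper_width: 0.0336
gripper_force: 12.0
```

Emit:
drive_tool(
  rows=[
    {"fingers": -0.6,"x": -0.002,"y": 0,"z": -0.004,"spin": 0},
    {"fingers": -0.6,"x": -0.005,"y": 0,"z": -0.009,"spin": 0},
    {"fingers": -0.6,"x": -0.008,"y": 0,"z": -0.014,"spin": 0},
    {"fingers": -0.6,"x": -0.01,"y": 0,"z": -0.018,"spin": 0},
    {"fingers": -0.6,"x": -0.01,"y": 0,"z": -0.018,"spin": 0},
  ],
  newtons=12,
)

```text
time_s: 9.55
tcp_pos: [0.4909, -0.1764, 0.127]
eef_rot: [-180.0, -0.0, -25.7]
contact_force: [1.3, -0.3, -1.8]
gripper_width: 0.0336
gripper_force: 12.0
```

```bash
python3 - <<'E'
from h import *
t=grab("top");s=grab("side")
cv2.imwrite("pics/d.png",np.hstack([cv2.resize(c["bgr"][y:y+100,x:x+80],None,fx=5,fy=5,interpolation=cv2.INTER_CUBIC) for c,x,y in((s,330,235),(t,390,155))]))
E
```

```text
(no output)
```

View pics/d.png

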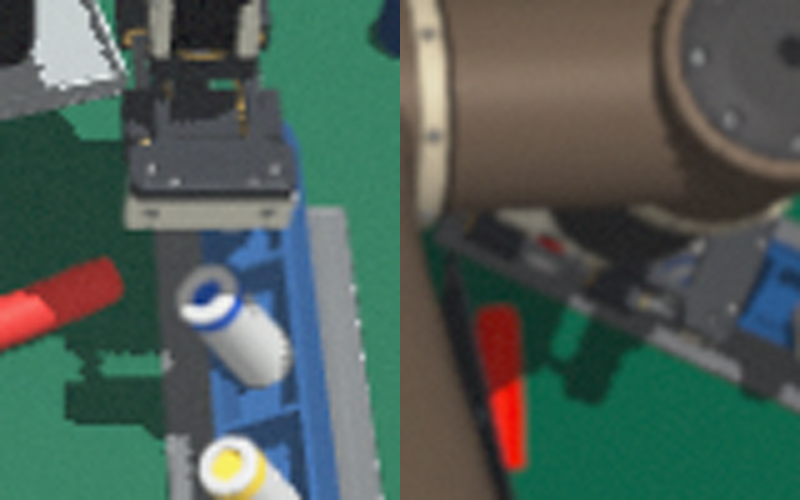

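Here the gripper hides the red weight. Blue, at crop (205,295), and yellow, at (228,462), are undisturbed in their pockets. Next I'll tilt red upright against the pocket's back lip.

Emit:
drive_tool(
  rows=[
    {"fingers": -0.6,"x": 0.004,"y": 0,"z": 0,"spin": 0},
    {"fingers": -0.6,"x": 0.008,"y": 0,"z": -0.002,"spin": 0},
    {"fingers": -0.6,"x": 0.012,"y": 0,"z": -0.004,"spin": 0},
    {"fingers": -0.6,"x": 0.016,"y": 0,"z": -0.006,"spin": 0},
  ],
  newtons=12,
)

```text
time_s: 10.15
tcp_pos: [0.5044, -0.1834, 0.1319]
eef_rot: [180.0, 0.2, -25.7]
contact_force: [-3.3, 1.6, -3.2]
gripper_width: 0.0339
gripper_force: 12.0
```

Emit:
drive_tool(
  rows=[
    {"fingers": -0.6,"x": 0.004,"y": 0,"z": -0.002,"spin": 0},
    {"fingers": -0.6,"x": 0.008,"y": 0,"z": -0.004,"spin": 0},
    {"fingers": -0.6,"x": 0.012,"y": 0,"z": -0.006,"spin": 0},
    {"fingers": -0.6,"x": 0.0155,"y": 0,"z": -0.006,"spin": 0},
    {"fingers": -0.6,"x": 0.0155,"y": 0,"z": -0.006,"spin": 0},
  ],
  newtons=12,
)

```text
time_s: 10.78
tcp_pos: [0.52, -0.1903, 0.1385]
eef_rot: [-180.0, -0.0, -25.7]
contact_force: [-1.1, 0.4, -4.9]
gripper_width: 0.0334
gripper_force: 12.0
```

Emit:
drive_tool(
  rows=[
    {"fingers": -0.6,"x": 0,"y": 0,"z": -0.008,"spin": 0},
    {"fingers": -0.6,"x": 0,"y": 0,"z": -0.025,"spin": 0},
    {"fingers": -0.6,"x": 0,"y": 0,"z": -0.05,"spin": 0},
    {"fingers": -0.6,"x": 0,"y": 0,"z": -0.08,"spin": 0},
    {"fingers": -0.6,"x": -0.01,"y": -0.015,"z": -0.1,"spin": 0},
    {"fingers": -0.6,"x": -0.03,"y": -0.045,"z": -0.105,"spin": 0},
    {"fingers": -0.6,"x": -0.055,"y": -0.08,"z": -0.105,"spin": 0},
    {"fingers": -0.6,"x": -0.08,"y": -0.115,"z": -0.105,"spin": 0},
    {"fingers": -0.6,"x": -0.1,"y": -0.14,"z": -0.105,"spin": 0},
    {"fingers": -0.6,"x": -0.11,"y": -0.156,"z": -0.105,"spin": 0},
  ],
  newtons=12,
)

```text
time_s: 12.02
tcp_pos: [0.4886, -0.0002, 0.2449]
eef_rot: [-179.9, -0.1, -25.6]
contact_force: [-0.3, -0.2, -4.3]
gripper_width: 0.0335
gripper_force: 12.0
```

```bash
python3 - <<'E'
from h import *
from plant import sensors
s=grab("side"); print(sensors.get_state()["tcp_pos"],sensors.get_state()["contact_force"])
cv2.imwrite("pics/e.png",cv2.resize(s["bgr"][110:310,240:400],None,fx=3,fy=3,interpolation=cv2.INTER_CUBIC))
E
```

```text
[0.48876327 0.00091086 0.24491369] [-1.28321351  2.40321292 -4.54385227]
```

View pics/e.png

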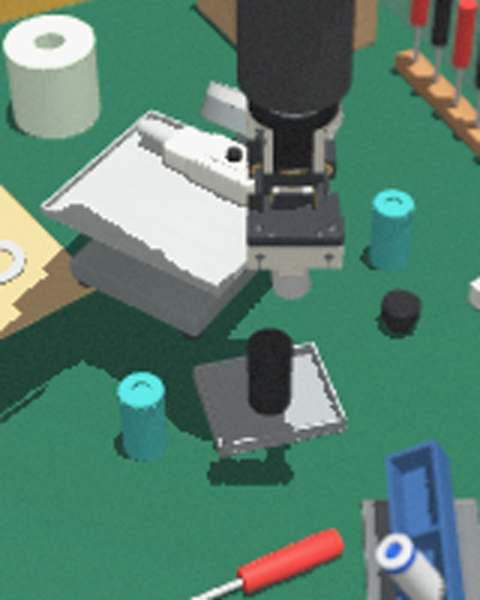

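Black stands upright in the tray at crop (270,370). Red's foot hangs at (292,285) and looks close to vertical.

```bash
python3 - <<'E'
from h import *
from plant import sensors
s=grab("side"); p=np.array(sensors.get_state()["tcp_pos"]); ex=np.array([.901,-.434,0]);ey=np.array([.434,.901,0]); z=np.array([0,0,1])
for th in(-15,-8,0,8,15,30):
    a=np.radians(th); ax=-np.sin(a)*ex+np.cos(a)*z; e1=np.cos(a)*ex+np.sin(a)*z
    f=p-.058*ax; d=[f+.017*(np.cos(u)*e1+np.sin(u)*ey) for u in np.linspace(0,6.28,40)]
    q=proj(s,d); q=(q-[240,110])*3; print(th,"foot lowest",q[q[:,1].argmax()].round(),"x range",q[:,0].min().round(),q[:,0].max().round())
hsv=cv2.cvtColor(s["bgr"],cv2.COLOR_BGR2HSV)[198:212,325:350]; print(hsv[...,1])
E
```

```text
-15 foot lowest [279. 296.] x range 256.0 292.0
-8 foot lowest [284. 296.] x range 263.0 300.0
0 foot lowest [290. 297.] x range 272.0 309.0
8 foot lowest [296. 296.] x range 281.0 318.0
15 foot lowest [304. 296.] x range 289.0 325.0
30 foot lowest [315. 292.] x range 306.0 339.0
[[ 20  17  20  18  18  21  19  20  20  18  20  20  20  19  19  22  21  23
   21  22  18  18  21  23  28]
 [  8  27  29  31  29  11   9  18  21  23  18  20  26  22  21  25  15  38
   95  96  91  92  90  93 132]
 [ 19  85 100 101  84  18   4   7  24  18  20  19  23  19  20  20  12  15
  143 138 140 140 144 143 142]
 [ 92 135 120 133 103  44   6   4  23  20  20  17  23  21  20  19   4  10
  140 141 138 145 143 145 146]
 [118 120 126 127 119  44   4   4   5   4   4   4   2   4   5   4   2   6
  142 143 142 142 144 150 143]
 [128 118 131 145 126  56   4   4   0   2   2   2   4   2   9   4   6   4
  115 139 145 144 143 144 141]
 [146 148 148 119 126  85   6   2   2   2   4   2   4   2   4   4   4  10
  110 145 143 141 145 149 139]
 [133 120 128 137 119  85   6   2   6   4   5   2   5   2   4   5   4  10
  107 141 141 140 143 140 143]
 [124 131 117 128 136 140  67   4   4   6   0   0   2   2   7   2   8  43
  138 141 143 143 141 145 142]
 [128 127 133 133 143 144  97   6   4   4   0   2   4   2   2   4  39 134
  148 144 146 141 147 142 140]
 [120 108 131 141 143 141 138  95  34   4   5   4   2   2   7  71 138 141
  140 141 144 142 145 149 143]
 [122 131 141 144 144 142 144 137 134  99 101  69  68 102 123 135 144 145
  141 147 140 137 144 143 143]
 [128 147 146 142 143 142 143 141 141 139 144 135 135 136 141 140 144 142
  143 147 145 139 140 142 141]
 [145 139 143 150 142 144 141 138 146 141 142 148 138 147 144 143 148 145
  142 140 143 144 142 149 146]]
```

Emit:
drive_tool(
  rows=[
    {"fingers": -0.6,"x": -0.01,"y": -0.014,"z": 0,"spin": -0.08},
    {"fingers": -0.6,"x": -0.03,"y": -0.042,"z": 0,"spin": -0.22},
    {"fingers": -0.6,"x": -0.055,"y": -0.077,"z": 0,"spin": -0.38},
    {"fingers": -0.6,"x": -0.08,"y": -0.112,"z": 0,"spin": -0.54},
    {"fingers": -0.6,"x": -0.103,"y": -0.145,"z": 0,"spin": -0.7},
    {"fingers": -0.6,"x": -0.12,"y": -0.169,"z": 0,"spin": -0.84},
    {"fingers": -0.6,"x": -0.13,"y": -0.183,"z": 0,"spin": -0.94},
    {"fingers": -0.6,"x": -0.133,"y": -0.187,"z": 0,"spin": -0.997},
    {"fingers": -0.6,"x": -0.133,"y": -0.187,"z": 0,"spin": -0.997},
    {"fingers": -0.6,"x": -0.133,"y": -0.187,"z": 0,"spin": -0.997},
  ],
  newtons=12,
)

```text
time_s: 13.38
tcp_pos: [0.4498, 0.224, 0.2439]
eef_rot: [-180.0, -0.0, 31.3]
contact_force: [-0.5, 0.2, -3.3]
gripper_width: 0.0337
gripper_force: 12.0
```

Emit:
drive_tool(
  rows=[
    {"fingers": -0.6,"x": 0,"y": 0,"z": 0.02,"spin": 0},
    {"fingers": -0.6,"x": 0,"y": 0,"z": 0.05,"spin": 0},
    {"fingers": -0.6,"x": 0,"y": 0,"z": 0.073,"spin": 0},
    {"fingers": -0.6,"x": 0,"y": 0,"z": 0.083,"spin": 0},
    {"fingers": -0.6,"x": 0,"y": 0,"z": 0.087,"spin": 0},
    {"fingers": -0.6,"x": 0,"y": 0,"z": 0.089,"spin": 0},
    {"fingers": -0.6,"x": 0,"y": 0,"z": 0.091,"spin": 0},
    {"fingers": -0.6,"x": 0,"y": 0,"z": 0.092,"spin": 0},
    {"fingers": -0.6,"x": 0,"y": 0,"z": 0.093,"spin": 0},
  ],
  newtons=12,
)

```text
time_s: 14.5
tcp_pos: [0.4498, 0.2246, 0.1511]
eef_rot: [-180.0, -0.1, 31.4]
contact_force: [0.9, -1.2, 0.1]
gripper_width: 0.0334
gripper_force: 12.0
```

Emit:
drive_tool(
  rows=[
    {"fingers": -0.6,"x": 0,"y": 0,"z": 0.001,"spin": 0},
    {"fingers": -0.6,"x": 0,"y": 0,"z": 0.002,"spin": 0},
    {"fingers": -0.6,"x": 0,"y": 0,"z": 0.003,"spin": 0},
    {"fingers": -0.6,"x": 0,"y": 0,"z": 0.003,"spin": 0},
  ],
  newtons=12,
)

```text
time_s: 15.0
tcp_pos: [0.4497, 0.2245, 0.1477]
eef_rot: [180.0, -0.0, 31.4]
contact_force: [2.8, -1.0, -0.1]
gripper_width: 0.0342
gripper_force: 12.0
```

```bash
cat >> dial.py <<'E'
def read(t):
    cr=lambda x,y:[205+(x+.5)/8-.5,130+(y+.5)/8-.5]
    b=t["bgr"][138:182,212:270].astype(float); m=np.argwhere((b[...,2]-np.maximum(b[...,1],b[...,0])>45))[:,::-1]+[212,138]
    g=np.argwhere((b[...,1]-np.maximum(b[...,2],b[...,0])>80))[:,::-1]+[212,138]
    h=np.array(cr(306,193)); far=m[np.linalg.norm(m-h,axis=1)>4]
    ex=np.array([np.cos(.548),np.sin(.548),0]); P=[h]+[list(p) for p in far]+([list(g.mean(0))] if len(g) else [])
    o=dial(t,P,ex,np.radians(38))[1]; return [tuple(np.round(x,1)) for x in o]
E
python3 - <<'E'
from dial import *
from plant import sensors
t=grab("top"); print(read(t))
for i in range(5): grab("side"); print(sensors.get_state()["contact_force"].round(1),sensors.get_state()["tcp_pos"].round(4))
E
```

```text
[(np.float64(286.0), np.float64(13.8)), (np.float64(292.6), np.float64(17.1)), (np.float64(305.6), np.float64(14.5)), (np.float64(308.0), np.float64(18.2)), (np.float64(134.1), np.float64(25.5)), (np.float64(133.6), np.float64(21.6)), (np.float64(132.8), np.float64(17.7)), (np.float64(129.6), np.float64(42.8)), (np.float64(128.8), np.float64(38.9)), (np.float64(127.9), np.float64(35.0)), (np.float64(126.8), np.float64(31.2)), (np.float64(125.3), np.float64(27.4)), (np.float64(123.4), np.float64(23.6)), (np.float64(120.8), np.float64(19.8)), (np.float64(117.0), np.float64(16.2)), (np.float64(111.0), np.float64(12.6)), (np.float64(126.2), np.float64(52.6)), (np.float64(125.4), np.float64(48.7)), (np.float64(124.4), np.float64(44.9)), (np.float64(123.2), np.float64(41.0)), (np.float64(121.8), np.float64(37.3)), (np.float64(124.0), np.float64(62.6)), (np.float64(123.1), np.float64(58.7)), (np.float64(122.1), np.float64(54.8)), (np.float64(108.5), np.float64(41.5))]
[ 2.  -0.   1.8] [0.4497 0.2245 0.1478]
[ 1.8 -0.6  1. ] [0.4497 0.2245 0.1478]
[ 1.8 -0.9 -0.1] [0.4497 0.2245 0.1477]
[ 3.3 -0.3  0.8] [0.4496 0.2245 0.1477]
[ 2.6 -1.1  1. ] [0.4496 0.2245 0.1477]
```

Emit:
drive_tool(
  rows=[
    {"fingers": -0.6,"x": 0,"y": 0,"z": -0.0013,"spin": 0},
    {"fingers": -0.6,"x": 0,"y": 0,"z": -0.0013,"spin": 0},
    {"fingers": 0.2,"x": 0,"y": 0,"z": -0.0013,"spin": 0},
    {"fingers": 0.4,"x": 0,"y": 0,"z": -0.0013,"spin": 0},
    {"fingers": 0.4,"x": 0,"y": 0,"z": -0.0013,"spin": 0},
    {"fingers": 0.4,"x": 0,"y": 0,"z": -0.0013,"spin": 0},
    {"fingers": 0.4,"x": 0,"y": 0,"z": -0.02,"spin": 0},
    {"fingers": 0.4,"x": 0,"y": 0,"z": -0.06,"spin": 0},
    {"fingers": 0.4,"x": 0,"y": 0,"z": -0.11,"spin": 0},
    {"fingers": 0.4,"x": 0,"y": 0,"z": -0.12,"spin": 0},
  ],
  newtons=12,
)

```text
time_s: 16.55
tcp_pos: [0.4506, 0.2253, 0.2712]
eef_rot: [-179.9, -0.3, 31.4]
contact_force: [0.8, 0.6, -1.5]
gripper_width: 0.0615
gripper_force: 0.0
```

Emit:
drive_tool(
  rows=[
    {"fingers": 0.4,"x": -0.03,"y": 0.05,"z": -0.01,"spin": 0},
    {"fingers": 0.4,"x": -0.05,"y": 0.1,"z": -0.01,"spin": 0},
    {"fingers": 0.4,"x": -0.06,"y": 0.15,"z": -0.01,"spin": 0},
    {"fingers": 0.4,"x": -0.06,"y": 0.2,"z": -0.01,"spin": 0},
    {"fingers": 0.4,"x": -0.06,"y": 0.22,"z": -0.01,"spin": 0},
    {"fingers": 0.4,"x": -0.06,"y": 0.22,"z": -0.01,"spin": 0},
  ],
)

```text
time_s: 17.3
tcp_pos: [0.5129, 0.0041, 0.2765]
eef_rot: [-180.0, 0.1, 31.3]
contact_force: [-0.3, 0.6, -0.7]
gripper_width: 0.0609
gripper_force: 0.0
```

```bash
python3 - <<'E'
from dial import *
t=grab("top"); o=read(t); print([(float(a),float(b)) for a,b in o if b>30])
s=grab("side")
A=cv2.resize(t["bgr"][130:255,205:330],(500,500),interpolation=cv2.INTER_CUBIC)
B=cv2.resize(s["bgr"][130:255,250:325],(300,500),interpolation=cv2.INTER_CUBIC)
cv2.imwrite("pics/f.png",np.hstack([A,B]))
E
```

```text
[(111.8, 63.0), (110.2, 59.5), (107.3, 62.7)]
```

View pics/f.png

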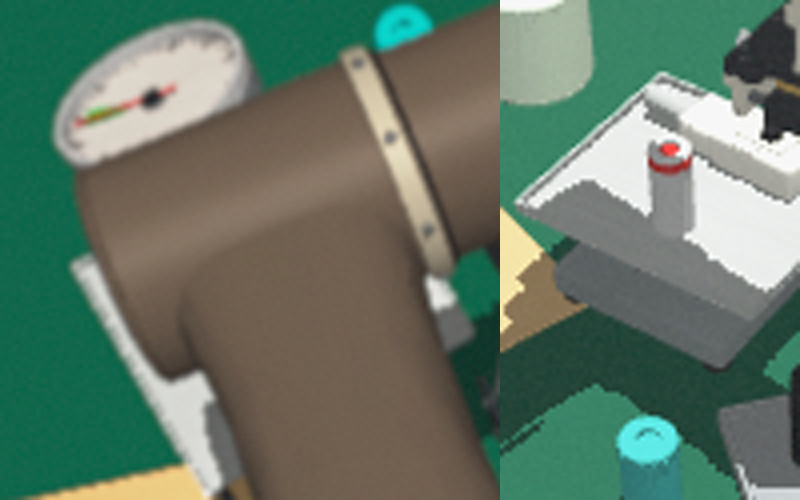

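Red stands upright on the pan at crop (670,185). The pointer, from hub (152,97) to tip (80,123), lies on the green band at (98,113), about 110° against 108.5°. I'll check it is at rest, then hand in.

Emit:
drive_tool(
  rows=[
    {"fingers": 0.4,"x": 0,"y": 0,"z": 0,"spin": 0},
    {"fingers": 0.4,"x": 0,"y": 0,"z": 0,"spin": 0},
    {"fingers": 0.4,"x": 0,"y": 0,"z": 0,"spin": 0},
    {"fingers": 0.4,"x": 0,"y": 0,"z": 0,"spin": 0},
    {"fingers": 0.4,"x": 0,"y": 0,"z": 0,"spin": 0},
    {"fingers": 0.4,"x": 0,"y": 0,"z": 0,"spin": 0},
  ],
)

```text
time_s: 18.15
tcp_pos: [0.5128, 0.0053, 0.2776]
eef_rot: [-180.0, 0.0, 31.4]
contact_force: [-0.6, 0.1, 0.2]
gripper_width: 0.0614
gripper_force: 0.0
```

```bash
python3 - <<'E'
from dial import *
from plant import r
o=[(float(a),float(b)) for a,b in read(grab("top")) if b>30]; print(o)
a=np.mean([x[0] for x in o if x[1]>57])
if 105<a<114: print(r.close_job())
E
```

```text
[(111.8, 63.0), (110.2, 59.5), (107.3, 62.7)]
the job is handed in; nothing more can be done
None
```

The job is handed in at about 18 s: the black weight stands in the tray, the red weight stands upright on the pan, and the pointer rests in the green band (about 110° against 108.5° for the band's middle). While I was setting red down, the gripper briefly pressed the pan with about 1 N, swinging the pointer to about 124°.

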